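# Two tins from the trigger dispenser

## Task

Serve exactly two tins from the tin dispenser with its orange trigger: squeeze the trigger towards its black grip so that the first tin rolls down into the front bay, let the trigger right out so that the next tin comes up to the gate, then squeeze and let go once more for the second. Work the trigger gently (push it with no more than about 20 N), keep the hand off the tins, leave the third tin held at the gate, and do not disturb the other things on the worktop.

Things in the scene. Friction and masses are not known exactly. Their poses are not given: they have to be found in the camera images.
- dispenser: Fixed white tin dispenser on a wooden base. Origin: under the base, below the front gate, on the chute's centre line; z up, +x uphill (away from the robot), +y to the left. The chute is 70 mm wide and slopes down to -x at 0.21 rad, from x = +0.26 (tins up to 180 mm high there) to a front stop at x = -0.18. Front bay for served tins: x -0.17 to 0; tins there are up to 125 mm high.
- gate_point (a point): Top edge of the front gate at rest: a steel blade 20 mm up through the chute floor. Squeezing the trigger lowers it and raises a hidden rear blade behind the front tin, in proportion; only in the last 1 to 2 mm of squeeze is the tin freed; the next is held. Letting the trigger out lets the next tin roll up to the gate. A tin takes about 1 s to roll. The point is fixed, axes as the dispenser's.
- grip_point (a point): Point on the centre line of the fixed black grip, right of the chute, 105 mm above its foot, 27 mm below its top. z: up along the grip, leaning 0.3 rad from vertical to the dispenser's -x (to the robot); y: as the dispenser's, to the chute. The grip is 18 mm thick along y, 30 mm along x. Outer faces here: grip y = +9 mm; trigger -54 to -39 at rest (-58 at its tip), -37 to -22 on its stop.
- trigger (a joint): Angle of the orange trigger, rad: 0 let right out, 0.20 squeezed on its hard stop. A bar 10 mm thick, 26 wide, 108 long, hinged 85 mm below grip_point on the grip's -y side; push it to +y. Springs back. At grip_point's height it takes 3 N to start, 6 to 8 N at the stop, travel 17 mm. Its reach differs: rest and stop both lie up to 15 mm nearer the grip; feel for the stop.
- tin_a: Front tin, 75 mm diameter, 58 mm long, about 0.25 kg, lying across the chute, leaning on the front gate at the start. Origin: centre of its left (+y) end face. In the dispenser's frame its x is about +0.03 at the gate and below -0.035 once rolled out into the bay.
- tin_b: Second tin, the same kind, behind tin_a at the start (x about +0.10 in the dispenser's frame). Origin: centre of its left end face.
- tin_c: Third tin, the same kind, behind tin_b at the start (x about +0.18 in the dispenser's frame). Origin: centre of its left end face.
- mug: White mug, 79 x 114 x 89 mm, bystander; origin under it.
- olive_jar: Jar with red lid, 62 mm diameter, 86 mm high, bystander; origin under its centre.
- onion: Onion, 82 x 83 x 94 mm, bystander; origin under it.
- timer: Red and white kitchen timer, 66 mm diameter, 50 mm high, bystander; origin under its centre.
- spice_jar: Spice jar with a yellow lid, 42 mm wide, 96 mm high, bystander; origin under its centre.
Not all that is in view belongs to the job. Leave any yellow look-alike of the tin_c alone.

How it is judged:
On the way, in this order (a step that is already met when the one before it is completed fails the run):
1. with the trigger squeezed, the first tin rolls past the gate (value of joint trigger above 0.14 rad and x of tin_a in the frame of dispenser below -0.015 m).
2. the trigger is let right out and the second tin comes up to the front gate (value of joint trigger below 0.03 rad and x of tin_b in the frame of dispenser between 0.012 and 0.045 m and z of tin_b in the frame of dispenser between 0.075 and 0.11 m and y of tin_b in the frame of dispenser between -0.01 and 0.06 m and x of tin_a in the frame of dispenser between -0.18 and -0.035 m and z of tin_a in the frame of dispenser between 0.03 and 0.1 m and y of tin_a in the frame of dispenser between -0.01 and 0.06 m), for 0.2 s.
3. with the trigger squeezed again, the second tin rolls past the gate (value of joint trigger above 0.14 rad and x of tin_b in the frame of dispenser below -0.015 m).
At the end, for the whole second after the job is handed in: The first two tins lie at rest in the front bay (their x in the dispenser's frame below -35 mm), the third tin rests against the raised front gate (x between 12 and 45 mm), and the trigger is let right out (below 0.03 rad) (x of tin_a in the frame of dispenser between -0.18 and -0.035 m and z of tin_a in the frame of dispenser between 0.03 and 0.1 m and y of tin_a in the frame of dispenser between -0.01 and 0.06 m and x of tin_b in the frame of dispenser between -0.18 and -0.035 m and z of tin_b in the frame of dispenser between 0.03 and 0.1 m and y of tin_b in the frame of dispenser between -0.01 and 0.06 m and x of tin_c in the frame of dispenser between 0.012 and 0.045 m and z of tin_c in the frame of dispenser between 0.075 and 0.11 m and y of tin_c in the frame of dispenser between -0.01 and 0.06 m and value of joint trigger below 0.03 rad and linear speed of each of tin_a, tin_b, tin_c below 0.02 m/s); the robot touches nothing.
It fails at once if a third tin is let out (x of tin_c in the frame of dispenser below -0.005 m).
It fails at once if the trigger is pushed with more than 30 N (contact force between the fingers and trigger above 30 N).
It fails at once if the hand pushes on a tin (contact force between any of the fingers, the arm and tin_a above 1 N or contact force between any of the fingers, the arm and tin_b above 1 N or contact force between any of the fingers, the arm and tin_c above 1 N).
It fails at once if a bystander is disturbed (moved more than 30 mm) (distance of any of mug, olive_jar, onion, timer, spice_jar from where it was at the start of the episode above 0.03 m).
It also fails if it takes over 40 s, if anything falls off the work surface, if the arm or the gripper's body presses on something with over 40 N, if the wrist force passes 120 N, or if a joint passes its speed limit or range.

## Robot

A 6-joint arm with a two-finger parallel gripper is mounted at the origin on a cart in front of the work surface, level with it; the furniture and walls round the work are solid. World frame = base frame: x ahead of the robot, y to its left, z up, the work surface at z = 0. Lengths are in m, angles in rad, forces in N, time in s.
With the tool pointing down it reaches from about 0.375 to 0.975 m from the base axis. Payload 3.8 kg.
Tool frame: the origin (TCP) lies midway between the tips of the shut fingers; the grasp point (between the pads) lies 19 mm behind it; z points along the fingers, y is the line along which they close (so a half turn about z gives the same grasp; the last joint's range is limited). The gripper opens to 85 mm and grips with 20 to 120 N. Pads are 22 mm wide; open, the fingers measure 114 mm over their backs; the gripper's body (76 mm by 85 mm) begins 54 mm behind the grasp point. The pads swing forward as they close: fully open they stand 13 mm farther back than shut.
Start: joints at [-1.239, 0.264, 1.604, -0, 1.274, -0.037], TCP at [0.243, -0.63, 0.231] pointing down, gripper open.
Joint ranges: [-2.63, 2.63], [-0.94, 2.18], [0.31, 2.57], [-1.31, 4.45], [0, 2.66], [-2.55, 2.55]. Speed limits (rad/s): [2.57, 2.57, 3.14, 3.14, 3.14, 3.14].

## Interface

Orientations are given as a rotation vector (axis times angle).
In Python, from workcell import bot, read_camera, camera_info, ticket gives the robot as it stands.
- The arm moves only by the tool servo_tool, never from a script. Its argument "targets" is a list of rows, each an object of numbers: "hand": the closure, from -1 (fully open) to 1 (shut); "x", "y", "z": the shift along the tool's x, y, z as a fraction of full scale; "roll": the turn about the tool's z as a fraction of full scale. In form: [{"hand": .., "x": .., "y": .., "z": .., "roll": ..}, ...]. A call has 1 to 10 rows; each row is the pose to reach, as a shift and turn from the pose commanded when the call began, along the tool's axes at that moment, turning the shorter way round; what a row does not reach only later rows make up. Full scale, the value 1, is 50 cm for a shift and 180 degrees for a turn. A row lasts 1/12 s, in which the tool goes at most 41.7 mm and 7.16 degrees, less where a joint would pass 70% of its speed; a pose out of reach is approached as far as the arm can. A call with a number of a shift or a turn outside -1 to 1 is refused whole. A call with a gripper value outside its range is refused whole. The fingers move at their own pace and stop on an object; "grip_force" is the grip in N (left out, the last holds). Time passes only in rows, so rows that repeat a pose let the fingers close. It gives the time, the measured TCP pose, the force, the opening and the grip force at its end, in the units of the state.
- bot.read_state(): the state, without advancing time (a new reading comes with each control period).
- read_camera(name): name is "scene" or "top"; returns the picture (420x560x3 uint8, red, green, blue); there is no depth.
- camera_info(name): a dict with "fx", "fy", "cx", "cy" (pixels), "eye" and "orientation" of the camera in the world. Camera axes: x right, y down, z forward; pixel columns grow to the right and rows downward; lengths in m; the calibration is good to about 2 mm. A picture is of the moment at which its call begins. camera_info takes no time and is no camera call.
- ticket.finish_job(): hands the job in; it is judged then, once.
The state is a dict: "time": time; "q": joint angles; "joint_vel": joint speeds; "joint_torque": joint torques, N m; "tool_pos": TCP position; "tcp_rot": TCP orientation; "wrist_force": force on the tool from outside, world axes, zero at the start; "torque": the same for the moment, N m; "width": opening from 0.0 (shut) to 1.0 (fully open); "grip_force": force on a finger pad.
Only numpy, scipy, OpenCV 4.12 (cv2) and the standard library are available. Lean on these libraries where they do the work, as an engineer would, in place of code of your own. Each camera call takes 0.05 s, during which the arm holds its last target. There are 200 camera calls.

## Working session

There is one attempt and no reset: what is moved stays moved. The work goes in short steps, Python scripts to look and compute and a tool call to move; the robot and the scene stay as the last step left them, time stands still between calls to the robot, and variables do not carry over. Pictures are saved under pics/ and viewed, at most 10 in all, crops included, and the job is handed in when it is done.

Besides the shell and the picture viewer there is one more tool, called after "Emit:" as name(argument=value, ...), one argument or row to a line, values as JSON. servo_tool: Moves the arm, as the interface text tells. Its arguments: {"type":"object","properties":{"targets":{"type":"array"},"grip_force":{"type":"number"}},"required":["targets"]}

```bash
mkdir -p pics; python3 - <<'E'
from workcell import bot, read_camera, camera_info
import cv2
for n in("scene","top"):
    im=read_camera(n); cv2.imwrite(f"pics/{n}0.png",im[...,::-1]); print(n,camera_info(n))
print(bot.read_state())
E
```

```text
scene {'fx': 514.2020378226488, 'fy': 514.2020378226488, 'cx': 273.9460991361888, 'cy': 205.449927663791, 'eye': array([-0.46064314,  1.10404858,  0.93710513]), 'orientation': array([-0.97719936,  2.20956618, -1.31835862])}
top {'fx': 381.4965664510003, 'fy': 381.4965664510003, 'cx': 274.4556098425853, 'cy': 215.03723173036323, 'eye': array([0.55178829, 0.08393571, 1.50299745]), 'orientation': array([-2.20473751,  2.18391953, -0.06451395])}
{'time': 0.1, 'q': array([-1.23890296e+00,  2.64732030e-01,  1.60526337e+00,  1.25364913e-05,
        1.27371024e+00, -3.68710566e-02]), 'joint_vel': array([-2.22766886e-05, -1.78933880e-03, -2.66542681e-03, -5.10105589e-04,
       -6.71429382e-04, -4.96696894e-04]), 'joint_torque': array([ 3.82562503e-04, -5.16707611e+01, -3.68589199e+01, -2.36756210e-05,
        6.23981352e-03,  1.41708501e-06]), 'tool_pos': array([ 0.24311237, -0.62897388,  0.23003599]), 'tcp_rot': array([-3.08628641e+00, -5.75588055e-01,  4.68895119e-04]), 'wrist_force': array([-0.52587512, -0.12070678, -0.22127707]), 'torque': array([-0.01266052, -0.00125485,  0.03784774]), 'grip_force': 0.0, 'width': 1.000824587546839}
```

View pics/scene0.png

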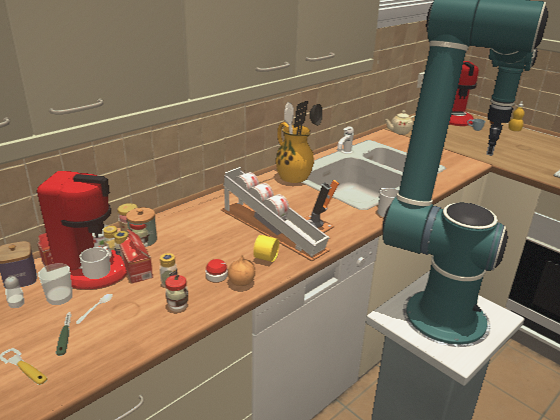

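View pics/top0.png

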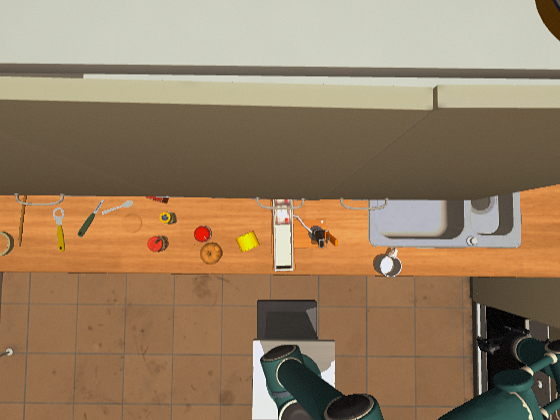

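The scene view shows the dispenser chute from (232,180) to (325,245), the black grip at (319,205) and the orange trigger at (331,194). In the top view the chute is at (283,235), the grip at (317,237) and the trigger at (333,240). The things that could be taken for the trigger or tins are:
- **Orange and red objects:** the orange trigger (331,194) and the onion (241,272).
- **Tin look-alike:** the yellow tin at (265,250) is the one to leave alone. The real tins, pink and white, are in the chute at (248,180), (263,190) and (279,204).

I choose the orange bar beside the black grip.

```bash
cat > h.py <<'E'
import numpy as np, cv2
from scipy.spatial.transform import Rotation as R
from workcell import bot, read_camera, camera_info
C={n:camera_info(n) for n in("scene","top")}
def ray(n,p):
    c=C[n]; d=R.from_rotvec(c["orientation"]).apply([(p[0]-c["cx"])/c["fx"],(p[1]-c["cy"])/c["fy"],1]); return c["eye"],d/np.linalg.norm(d)
def onz(n,p,z): e,d=ray(n,p); return e+d*(z-e[2])/d[2]
def tri(p,q):
    e,d=ray("scene",p); f,g=ray("top",q)
    t=np.linalg.lstsq(np.c_[d,-g],f-e,rcond=None)[0]; a=e+d*t[0]; b=f+g*t[1]; return (a+b)/2,np.linalg.norm(a-b)
def proj(n,P):
    c=C[n]; v=R.from_rotvec(c["orientation"]).inv().apply(np.asarray(P)-c["eye"]); return np.array([c["fx"]*v[0]/v[2]+c["cx"],c["fy"]*v[1]/v[2]+c["cy"]])
E
python3 - <<'E'
from h import *
a=cv2.imread("pics/scene0.png")[150:260,215:355]; b=cv2.imread("pics/top0.png")[190:280,260:350]
a=cv2.resize(a,None,fx=5.4,fy=5.4,interpolation=2)[:594]; cv2.imwrite("pics/c1.png",a)
cv2.imwrite("pics/c2.png",cv2.resize(b,None,fx=6,fy=6,interpolation=2))
for n,roi in(("scene",(150,260,290,360)),("top",(190,280,300,350))):
    im=cv2.imread(f"pics/{n}0.png"); h=cv2.cvtColor(im,cv2.COLOR_BGR2HSV)
    for nm,m in(("orange",cv2.inRange(h,(4,200,150),(14,255,255))),("black",cv2.inRange(h,(0,0,0),(180,255,60)))):
        k=np.zeros_like(m); r0,r1,c0,c1=roi; k[r0:r1,c0:c1]=m[r0:r1,c0:c1]
        for c in cv2.findContours(k,0,2)[0]:
            if cv2.contourArea(c)>15: print(n,nm,cv2.contourArea(c),cv2.minAreaRect(c),cv2.approxPolyDP(c,2,True).reshape(-1,2).tolist())
E
```

```text
scene black 175.0 ((321.6499938964844, 200.55001831054688), (10.435514450073242, 27.828041076660156), 18.43494987487793) [[322, 186], [313, 210], [318, 214], [324, 210], [321, 206], [328, 190]]
top black 66.0 ((319.6153564453125, 235.4230499267578), (12.480753898620605, 12.203402519226074), 56.3099365234375) [[324, 231], [316, 231], [314, 236], [312, 233], [318, 244], [318, 239], [323, 237]]
```

View pics/c1.png

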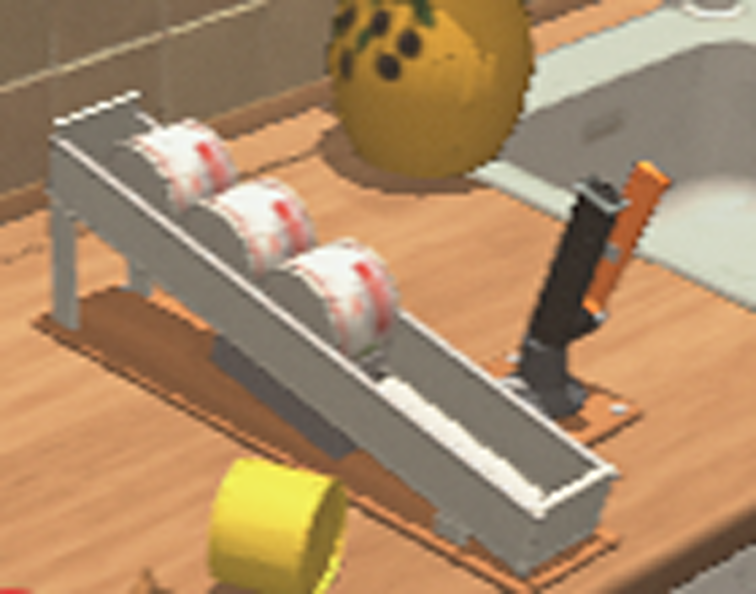

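View pics/c2.png

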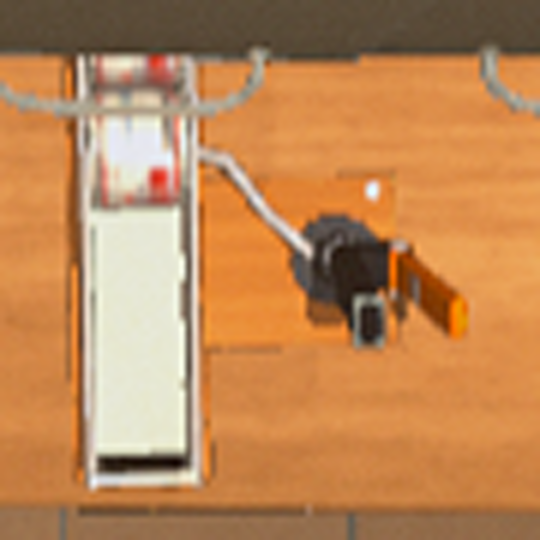

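The crops confirm the choice. The orange bar has its tip at scene (336,182) and top (336.5,242.5). The black grip's cap is at scene (326,186) and top (321.5,243). Three tins sit in the chute behind the gate, with the front tin at top (284,216).

```bash
python3 - <<'E'
from h import *
s=lambda u,v:(215+u/5.4-.4,150+v/5.4-.4); t=lambda u,v:(260+u/6-.4,190+v/6-.4)
for nm,p,q in(("griptop",s(600,192),t(369,321)),("trigtip",s(653,174),t(458,315)),("chute FR",s(612,470),t(201,481)),("chute FL",s(541,511),t(93,484)),("foot bolt",s(619,409),t(373,190))):
    print(nm,*tri(p,q))
# tins: side pixel check, base front edge direction at z~0.01
for n,q in(("baseFR",s(615,541)),("baseFL",s(525,591)),("baseBL",s(37,322))): print(n,onz("scene",q,0.012))
print(R.from_rotvec(bot.read_state()["tcp_rot"]).as_matrix().round(3))
E
```

```text
griptop [ 0.5304062  -0.08257287  0.17095335] 0.0007716339807327751
trigtip [ 0.53373782 -0.13576237  0.16500008] 0.0007193717438314643
chute FR [0.42749384 0.00855238 0.05516546] 0.0015038806366383225
chute FL [0.42428711 0.07565402 0.05656236] 0.0007614297957208307
foot bolt [ 0.58791521 -0.13383038 -0.03093257] 0.07057937007198573
baseFR [0.41720189 0.01379259 0.012     ]
baseFL [0.41697984 0.09258096 0.012     ]
baseBL [0.85326778 0.11042512 0.012     ]
[[ 0.933  0.36  -0.001]
 [ 0.36  -0.933  0.002]
 [ 0.    -0.002 -1.   ]]
```

Emit:
servo_tool(
  targets=[
    {"hand": 1,"x": 0.857,"y": -0.589,"z": 0,"roll": 0.105},
    {"hand": 1,"x": 0.857,"y": -0.589,"z": 0,"roll": 0.105},
    {"hand": 1,"x": 0.857,"y": -0.589,"z": 0,"roll": 0.105},
    {"hand": 1,"x": 0.857,"y": -0.589,"z": 0,"roll": 0.105},
    {"hand": 1,"x": 0.857,"y": -0.589,"z": 0,"roll": 0.105},
    {"hand": 1,"x": 0.857,"y": -0.589,"z": 0,"roll": 0.105},
    {"hand": 1,"x": 0.857,"y": -0.589,"z": 0,"roll": 0.105},
    {"hand": 1,"x": 0.857,"y": -0.589,"z": 0,"roll": 0.105},
    {"hand": 1,"x": 0.857,"y": -0.589,"z": 0,"roll": 0.105},
    {"hand": 1,"x": 0.857,"y": -0.589,"z": 0,"roll": 0.105},
  ],
  grip_force=20,
)

```text
time: 0.93
tool_pos: [0.479, -0.2837, 0.2309]
tcp_rot: [-3.141, -0.061, 0.001]
wrist_force: [0.6, -0.4, 0.2]
width: -0.002
grip_force: 0.0
```

Emit:
servo_tool(
  targets=[
    {"hand": 1,"x": 0.11,"y": -0.15,"z": 0,"roll": 0},
    {"hand": 1,"x": 0.11,"y": -0.15,"z": 0,"roll": 0},
    {"hand": 1,"x": 0.11,"y": -0.15,"z": 0,"roll": 0},
    {"hand": 1,"x": 0.11,"y": -0.15,"z": 0,"roll": 0},
    {"hand": 1,"x": 0.11,"y": -0.15,"z": 0,"roll": 0},
  ],
)

```text
time: 1.35
tool_pos: [0.5303, -0.2083, 0.2308]
tcp_rot: [3.141, 0.064, -0.002]
wrist_force: [0.1, 0.3, 0.0]
width: -0.001
grip_force: 0.0
```

Emit:
servo_tool(
  targets=[
    {"hand": 1,"x": 0.012,"y": 0,"z": 0.18,"roll": 0},
    {"hand": 1,"x": 0.012,"y": 0,"z": 0.18,"roll": 0},
    {"hand": 1,"x": 0.012,"y": 0,"z": 0.18,"roll": 0},
    {"hand": 1,"x": 0.012,"y": -0.03,"z": 0.18,"roll": 0},
    {"hand": 1,"x": 0.014,"y": -0.06,"z": 0.18,"roll": 0},
    {"hand": 1,"x": 0.014,"y": -0.06,"z": 0.18,"roll": 0},
    {"hand": 1,"x": 0.014,"y": -0.06,"z": 0.18,"roll": 0},
  ],
)

```text
time: 1.93
tool_pos: [0.5378, -0.1782, 0.144]
tcp_rot: [3.139, 0.063, 0.006]
wrist_force: [-0.2, -0.1, 0.4]
width: -0.002
grip_force: 0.0
```

```bash
python3 - <<'E'
from h import *
a=read_camera("scene")[130:250,260:400,::-1]; b=read_camera("top")[190:280,260:380,::-1]
a=cv2.resize(a,(420,360),interpolation=2); b=cv2.resize(b,(380,360),interpolation=2)
cv2.imwrite("pics/d1.png",np.hstack([a,b])); print(bot.read_state()["wrist_force"])
E
```

```text
[-0.11260401 -0.44286015  0.24039688]
```

View pics/d1.png

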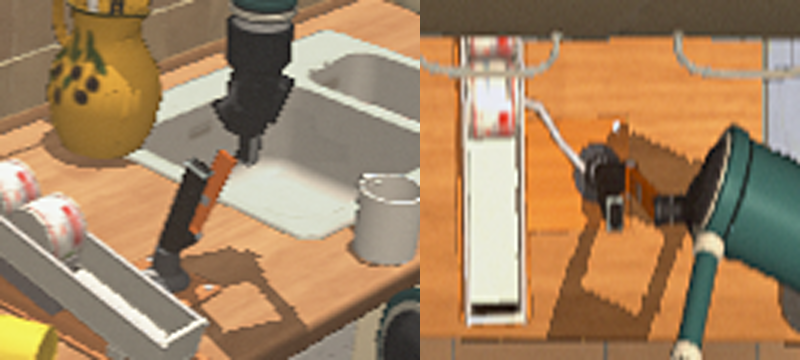

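The picture shows the shut fingertips just to the right of the trigger tip: fingers at crop (665,210), trigger tip at (645,205), and level with it in x. Now I'll feel for contact.

Emit:
servo_tool(
  targets=[
    {"hand": 1,"x": 0,"y": -0.016,"z": 0,"roll": 0},
    {"hand": 1,"x": 0,"y": -0.024,"z": 0,"roll": 0},
    {"hand": 1,"x": 0,"y": -0.032,"z": 0,"roll": 0},
    {"hand": 1,"x": 0,"y": -0.04,"z": 0,"roll": 0},
    {"hand": 1,"x": 0,"y": -0.04,"z": 0,"roll": 0},
    {"hand": 1,"x": 0,"y": -0.04,"z": 0,"roll": 0},
  ],
)

```text
time: 2.53
tool_pos: [0.5356, -0.158, 0.1412]
tcp_rot: [3.141, 0.062, -0.0]
wrist_force: [0.6, -1.4, 0.3]
width: 0.002
grip_force: 0.0
```

Emit:
servo_tool(
  targets=[
    {"hand": 1,"x": 0,"y": -0.004,"z": 0,"roll": 0},
    {"hand": 1,"x": 0,"y": -0.008,"z": 0,"roll": 0},
    {"hand": 1,"x": 0,"y": -0.012,"z": 0,"roll": 0},
    {"hand": 1,"x": 0,"y": -0.012,"z": 0,"roll": 0},
    {"hand": 1,"x": 0,"y": -0.012,"z": 0,"roll": 0},
  ],
)

```text
time: 2.95
tool_pos: [0.5355, -0.1528, 0.1416]
tcp_rot: [3.14, 0.061, 0.0]
wrist_force: [-1.6, -2.8, 1.1]
width: -0.002
grip_force: 1.3
```

Emit:
servo_tool(
  targets=[
    {"hand": 1,"x": 0,"y": -0.006,"z": 0,"roll": 0},
    {"hand": 1,"x": 0,"y": -0.012,"z": 0,"roll": 0},
    {"hand": 1,"x": 0,"y": -0.018,"z": 0,"roll": 0},
    {"hand": 1,"x": 0,"y": -0.018,"z": 0,"roll": 0},
    {"hand": 1,"x": 0,"y": -0.018,"z": 0,"roll": 0},
  ],
)

```text
time: 3.37
tool_pos: [0.5352, -0.143, 0.1414]
tcp_rot: [-3.141, -0.062, -0.001]
wrist_force: [-0.8, -2.6, 2.5]
width: 0.002
grip_force: 1.1
```

Emit:
servo_tool(
  targets=[
    {"hand": 1,"x": 0,"y": -0.004,"z": 0,"roll": 0},
    {"hand": 1,"x": 0,"y": -0.008,"z": 0,"roll": 0},
    {"hand": 1,"x": 0,"y": -0.008,"z": 0,"roll": 0},
    {"hand": 1,"x": 0,"y": -0.008,"z": 0,"roll": 0},
  ],
)

```text
time: 3.7
tool_pos: [0.5352, -0.1399, 0.1417]
tcp_rot: [3.14, 0.062, 0.001]
wrist_force: [-0.8, -5.5, 3.5]
width: -0.001
grip_force: 2.6
```

Emit:
servo_tool(
  targets=[
    {"hand": 1,"x": 0,"y": -0.002,"z": 0,"roll": 0},
    {"hand": 1,"x": 0,"y": -0.004,"z": 0,"roll": 0},
    {"hand": 1,"x": 0,"y": -0.004,"z": 0,"roll": 0},
    {"hand": 1,"x": 0,"y": -0.004,"z": 0,"roll": 0},
  ],
)

```text
time: 4.03
tool_pos: [0.5351, -0.138, 0.1418]
tcp_rot: [3.14, 0.061, 0.001]
wrist_force: [-0.6, -5.7, 3.3]
width: -0.001
grip_force: 2.7
```

Emit:
servo_tool(
  targets=[
    {"hand": 1,"x": 0,"y": -0.002,"z": 0,"roll": 0},
    {"hand": 1,"x": 0,"y": -0.004,"z": 0,"roll": 0},
    {"hand": 1,"x": 0,"y": -0.004,"z": 0,"roll": 0},
    {"hand": 1,"x": 0,"y": -0.004,"z": 0,"roll": 0},
  ],
)

```text
time: 4.37
tool_pos: [0.535, -0.1358, 0.1416]
tcp_rot: [3.14, 0.061, 0.001]
wrist_force: [-0.5, -4.2, 3.8]
width: -0.006
grip_force: 2.5
```

Emit:
servo_tool(
  targets=[
    {"hand": 1,"x": 0,"y": -0.002,"z": 0,"roll": 0},
    {"hand": 1,"x": 0,"y": -0.003,"z": 0,"roll": 0},
    {"hand": 1,"x": 0,"y": -0.003,"z": 0,"roll": 0},
    {"hand": 1,"x": 0,"y": -0.003,"z": 0,"roll": 0},
  ],
)

```text
time: 4.7
tool_pos: [0.535, -0.1343, 0.1415]
tcp_rot: [3.14, 0.061, 0.001]
wrist_force: [-0.7, -6.1, 3.4]
width: -0.0
grip_force: 3.1
```

```bash
cat > bay.py <<'E'
from h import *
import time
z=cv2.cvtColor(cv2.imread("pics/top0.png"),6).astype(int); im=read_camera("top")[...,::-1]; g=cv2.cvtColor(im,6).astype(int)
cv2.imwrite("pics/last_top.png",im)
d=abs(g-z)[200:272,277:292].mean(1)
print("rows changed:",[(200+4*i,int(d[4*i:4*i+4].mean())) for i in range(18)], bot.read_state()["wrist_force"].round(1))
E
python3 bay.py
```

```text
rows changed: [(200, 40), (204, 39), (208, 20), (212, 21), (216, 28), (220, 44), (224, 32), (228, 22), (232, 25), (236, 50), (240, 6), (244, 3), (248, 3), (252, 3), (256, 3), (260, 3), (264, 3), (268, 3)] [ 0.  -6.3  3.8]
```

Emit:
servo_tool(
  targets=[
    {"hand": 1,"x": 0,"y": 0,"z": 0,"roll": 0},
    {"hand": 1,"x": 0,"y": 0,"z": 0,"roll": 0},
    {"hand": 1,"x": 0,"y": 0,"z": 0,"roll": 0},
    {"hand": 1,"x": 0,"y": 0,"z": 0,"roll": 0},
    {"hand": 1,"x": 0,"y": 0,"z": 0,"roll": 0},
    {"hand": 1,"x": 0,"y": 0,"z": 0,"roll": 0},
    {"hand": 1,"x": 0,"y": 0,"z": 0,"roll": 0},
    {"hand": 1,"x": 0,"y": 0,"z": 0,"roll": 0},
  ],
)

```text
time: 5.42
tool_pos: [0.535, -0.1346, 0.1415]
tcp_rot: [3.14, 0.061, 0.001]
wrist_force: [0.2, -6.0, 3.0]
width: 0.002
grip_force: 3.1
```

```bash
python3 bay.py; python3 - <<'E'
from h import *
a=read_camera("scene")[130:250,220:360,::-1]; b=cv2.imread("pics/last_top.png")[190:280,260:380]
cv2.imwrite("pics/d2.png",np.hstack([cv2.resize(a,(420,360),interpolation=2),cv2.resize(b,(380,360),interpolation=2)]))
E
```

```text
rows changed: [(200, 40), (204, 40), (208, 20), (212, 21), (216, 30), (220, 36), (224, 23), (228, 3), (232, 3), (236, 3), (240, 3), (244, 8), (248, 83), (252, 42), (256, 29), (260, 24), (264, 73), (268, 10)] [ 0.1 -6.3  2.6]
```

View pics/d2.png

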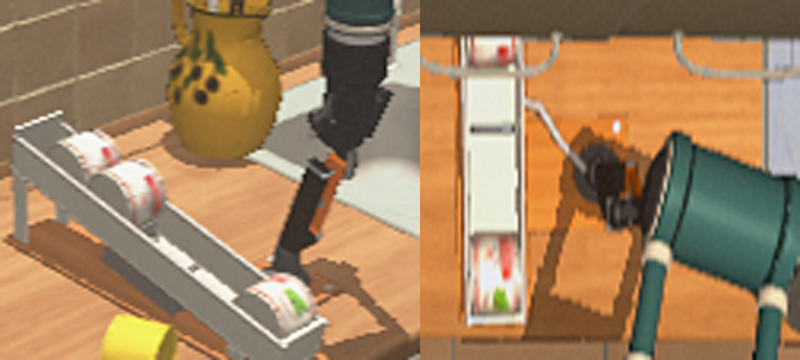

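The first tin lies at the front stop, at crop (495,280). The second is held behind the rear blade, at scene crop (130,190). Now I'll let the trigger right out.

Emit:
servo_tool(
  targets=[
    {"hand": 1,"x": 0,"y": 0.02,"z": 0,"roll": 0},
    {"hand": 1,"x": 0,"y": 0.04,"z": 0,"roll": 0},
    {"hand": 1,"x": 0,"y": 0.06,"z": 0,"roll": 0},
    {"hand": 1,"x": 0,"y": 0.07,"z": 0,"roll": 0},
    {"hand": 1,"x": 0,"y": 0.07,"z": 0,"roll": 0},
    {"hand": 1,"x": 0,"y": 0.07,"z": 0,"roll": 0},
    {"hand": 1,"x": 0,"y": 0.07,"z": 0,"roll": 0},
    {"hand": 1,"x": 0,"y": 0.07,"z": 0,"roll": 0},
    {"hand": 1,"x": 0,"y": 0.07,"z": 0,"roll": 0},
    {"hand": 1,"x": 0,"y": 0.07,"z": 0,"roll": 0},
  ],
)

```text
time: 6.35
tool_pos: [0.536, -0.1685, 0.1413]
tcp_rot: [-3.141, -0.062, 0.0]
wrist_force: [-0.6, 0.3, 0.3]
width: 0.003
grip_force: 0.0
```

Emit:
servo_tool(
  targets=[
    {"hand": 1,"x": 0,"y": 0,"z": 0,"roll": 0},
    {"hand": 1,"x": 0,"y": 0,"z": 0,"roll": 0},
    {"hand": 1,"x": 0,"y": 0,"z": 0,"roll": 0},
    {"hand": 1,"x": 0,"y": 0,"z": 0,"roll": 0},
    {"hand": 1,"x": 0,"y": 0,"z": 0,"roll": 0},
    {"hand": 1,"x": 0,"y": 0,"z": 0,"roll": 0},
    {"hand": 1,"x": 0,"y": 0,"z": 0,"roll": 0},
    {"hand": 1,"x": 0,"y": 0,"z": 0,"roll": 0},
    {"hand": 1,"x": 0,"y": 0,"z": 0,"roll": 0},
    {"hand": 1,"x": 0,"y": 0,"z": 0,"roll": 0},
  ],
)

```text
time: 7.18
tool_pos: [0.536, -0.1689, 0.1413]
tcp_rot: [-3.141, -0.061, 0.0]
wrist_force: [-0.1, -0.4, -0.2]
width: -0.004
grip_force: 0.0
```

```bash
python3 bay.py; python3 - <<'E'
from h import *
a=read_camera("scene")[130:250,220:360,::-1]; b=cv2.imread("pics/last_top.png")[190:280,260:380]
cv2.imwrite("pics/d3.png",np.hstack([cv2.resize(a,(420,360),interpolation=2),cv2.resize(b,(380,360),interpolation=2)]))
E
```

```text
rows changed: [(200, 28), (204, 13), (208, 12), (212, 12), (216, 22), (220, 27), (224, 3), (228, 3), (232, 3), (236, 3), (240, 3), (244, 8), (248, 83), (252, 42), (256, 29), (260, 24), (264, 73), (268, 10)] [-1.   0.8  0.1]
```

View pics/d3.png

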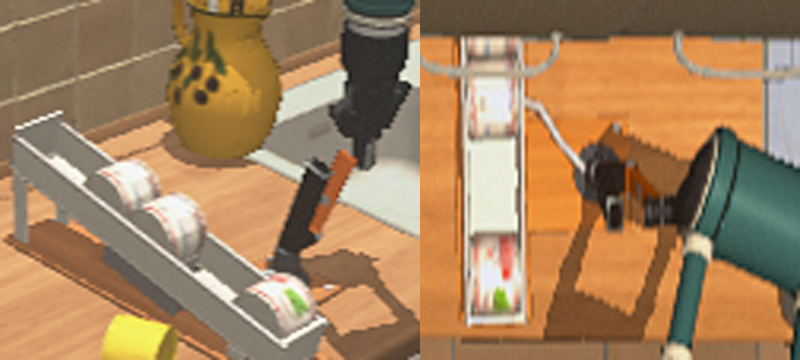

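The second tin is now at the gate, at top crop (493,105), with the third behind it. The trigger is free of the finger. Now the second squeeze, to the same depth.

Emit:
servo_tool(
  targets=[
    {"hand": 1,"x": 0,"y": -0.012,"z": 0,"roll": 0},
    {"hand": 1,"x": 0,"y": -0.02,"z": 0,"roll": 0},
    {"hand": 1,"x": 0,"y": -0.026,"z": 0,"roll": 0},
    {"hand": 1,"x": 0,"y": -0.033,"z": 0,"roll": 0},
    {"hand": 1,"x": 0,"y": -0.04,"z": 0,"roll": 0},
    {"hand": 1,"x": 0,"y": -0.047,"z": 0,"roll": 0},
    {"hand": 1,"x": 0,"y": -0.054,"z": 0,"roll": 0},
    {"hand": 1,"x": 0,"y": -0.06,"z": 0,"roll": 0},
    {"hand": 1,"x": 0,"y": -0.063,"z": 0,"roll": 0},
    {"hand": 1,"x": 0,"y": -0.065,"z": 0,"roll": 0},
  ],
)

```text
time: 8.12
tool_pos: [0.5351, -0.1363, 0.1416]
tcp_rot: [3.141, 0.061, 0.001]
wrist_force: [-0.5, -4.1, 3.9]
width: -0.001
grip_force: 2.1
```

Emit:
servo_tool(
  targets=[
    {"hand": 1,"x": 0,"y": -0.002,"z": 0,"roll": 0},
    {"hand": 1,"x": 0,"y": -0.003,"z": 0,"roll": 0},
    {"hand": 1,"x": 0,"y": -0.005,"z": 0,"roll": 0},
    {"hand": 1,"x": 0,"y": -0.005,"z": 0,"roll": 0},
    {"hand": 1,"x": 0,"y": -0.005,"z": 0,"roll": 0},
    {"hand": 1,"x": 0,"y": -0.005,"z": 0,"roll": 0},
  ],
)

```text
time: 8.62
tool_pos: [0.5349, -0.1342, 0.1414]
tcp_rot: [3.141, 0.061, 0.001]
wrist_force: [0.8, -5.1, 3.4]
width: -0.005
grip_force: 2.3
```

```bash
python3 bay.py
```

```text
rows changed: [(200, 37), (204, 32), (208, 19), (212, 21), (216, 30), (220, 52), (224, 25), (228, 65), (232, 39), (236, 29), (240, 28), (244, 60), (248, 84), (252, 42), (256, 29), (260, 24), (264, 73), (268, 10)] [-0.7 -4.3  3.3]
```

Emit:
servo_tool(
  targets=[
    {"hand": 1,"x": 0,"y": 0,"z": 0,"roll": 0},
    {"hand": 1,"x": 0,"y": 0,"z": 0,"roll": 0},
    {"hand": 1,"x": 0,"y": 0,"z": 0,"roll": 0},
    {"hand": 1,"x": 0,"y": 0,"z": 0,"roll": 0},
    {"hand": 1,"x": 0,"y": 0,"z": 0,"roll": 0},
  ],
)

```text
time: 9.08
tool_pos: [0.5348, -0.134, 0.1413]
tcp_rot: [3.141, 0.061, 0.0]
wrist_force: [0.8, -5.4, 2.8]
width: -0.0
grip_force: 2.5
```

Emit:
servo_tool(
  targets=[
    {"hand": 1,"x": 0,"y": 0.02,"z": 0,"roll": 0},
    {"hand": 1,"x": 0,"y": 0.04,"z": 0,"roll": 0},
    {"hand": 1,"x": 0,"y": 0.06,"z": 0,"roll": 0},
    {"hand": 1,"x": 0,"y": 0.08,"z": 0,"roll": 0},
    {"hand": 1,"x": 0,"y": 0.1,"z": 0,"roll": 0},
    {"hand": 1,"x": 0,"y": 0.12,"z": 0,"roll": 0},
    {"hand": 1,"x": 0,"y": 0.12,"z": 0,"roll": 0},
    {"hand": 1,"x": 0,"y": 0.12,"z": 0,"roll": 0},
    {"hand": 1,"x": 0,"y": 0.12,"z": 0,"roll": 0},
    {"hand": 1,"x": 0,"y": 0.12,"z": 0,"roll": 0},
  ],
)

```text
time: 9.92
tool_pos: [0.5369, -0.1935, 0.1412]
tcp_rot: [-3.141, -0.061, 0.0]
wrist_force: [0.5, 1.1, -0.3]
width: 0.001
grip_force: 0.0
```

Emit:
servo_tool(
  targets=[
    {"hand": 1,"x": 0,"y": 0,"z": 0,"roll": 0},
    {"hand": 1,"x": 0,"y": 0,"z": 0,"roll": 0},
    {"hand": 1,"x": 0,"y": 0,"z": 0,"roll": 0},
    {"hand": 1,"x": 0,"y": 0,"z": 0,"roll": 0},
    {"hand": 1,"x": 0,"y": 0,"z": 0,"roll": 0},
    {"hand": 1,"x": 0,"y": 0,"z": 0,"roll": 0},
    {"hand": 1,"x": 0,"y": 0,"z": 0,"roll": 0},
    {"hand": 1,"x": 0,"y": 0,"z": 0,"roll": 0},
    {"hand": 1,"x": 0,"y": 0,"z": 0,"roll": 0},
    {"hand": 1,"x": 0,"y": 0,"z": 0,"roll": 0},
  ],
)

```text
time: 10.75
tool_pos: [0.537, -0.1939, 0.1413]
tcp_rot: [3.141, 0.061, -0.0]
wrist_force: [-1.0, 0.5, 0.2]
width: 0.0
grip_force: 0.0
```

```bash
python3 bay.py; python3 - <<'E'
from h import *
a=read_camera("scene")[130:250,220:360,::-1]; b=cv2.imread("pics/last_top.png")[190:280,260:380]
cv2.imwrite("pics/d4.png",np.hstack([cv2.resize(a,(420,360),interpolation=2),cv2.resize(b,(380,360),interpolation=2)]))
E
```

```text
rows changed: [(200, 39), (204, 20), (208, 18), (212, 27), (216, 27), (220, 34), (224, 10), (228, 63), (232, 40), (236, 32), (240, 24), (244, 59), (248, 84), (252, 41), (256, 28), (260, 24), (264, 73), (268, 11)] [0.2 0.5 0.6]
```

View pics/d4.png

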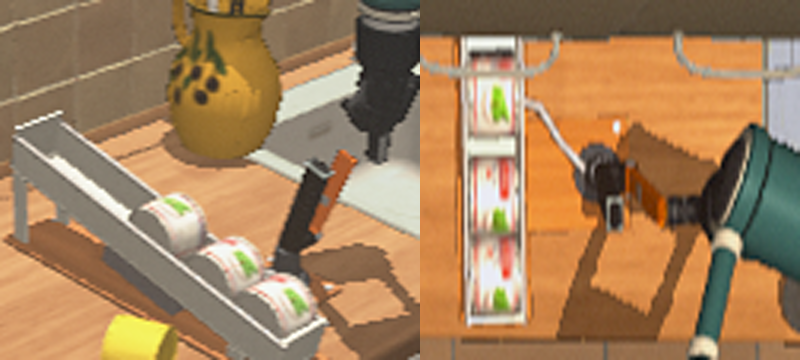

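Two tins lie in the bay, at top crop (495,195) and (495,275). The third is held at the gate, at (493,95), and the trigger is out and clear of the hand. I'm handing it in.

```bash
python3 -c "
from workcell import ticket; print(ticket.finish_job())"
```

```text
the job is handed in; nothing more can be done
None
```

I served two tins into the front bay, left the third held at the gate with the trigger let right out, and handed the job in at about 11 s; the measured push stayed around 6 N, and the hand-in returned no verdict.

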